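# Brush the base saucer cup, nest the stock and bolt the stand

## Robot

A 6-joint arm with a two-finger parallel gripper is mounted at the origin on the work surface. World frame = base frame: x ahead of the robot, y to its left, z up, the work surface at z = 0. Lengths are in m, angles in degrees, forces in N, time in s.
With the tool pointing down it reaches from about 0.325 to 0.9 m from the base axis. Payload 3.5 kg.
Tool frame: the origin (TCP) lies on the centre line of the jaws, within the pads' length; the fingertips stand 17 mm ahead of it and the grasp point (between the pads) lies 2 mm behind it; z points along the fingers, y is the line along which they close (so a half turn about z gives the same grasp; the last joint's range is limited). The gripper opens to 85 mm and grips with 20 to 120 N. Pads are 22 mm wide; open, the fingers measure 114 mm over their backs; the gripper's body (76 mm by 85 mm) begins 54 mm behind the grasp point. The pads swing forward as they close: fully open they stand 13 mm farther back than shut.
Start: joints at [66.383, 15.837, -1.513, 72.651, 0, 84.076], TCP at [0.19, 0.595, 0.248] pointing down, gripper open.
Joint ranges: [-178.77, 178.77], [-48.84, 107.48], [-61.69, 71.31], [-111.58, 123.2], [-90, 87.43], [-180, 180]. Speed limits (degrees/s): [147.25, 147.25, 180, 180, 180, 180].

## Interface

Orientations are given as a 3x3 rotation matrix whose columns are the frame's x, y, z axes.
In Python, from bench import arm, optics gives the robot as it stands.
- The arm moves only by the tool send_rows, never from a script. Its argument "steps" is a list of rows, each a list of 5 numbers: the shift along the tool's x, y, z each as a share of 400 mm, from -1 to 1, then the turn about the tool's z as a share of 8 degrees, from -1 to 1, then the closure, from 0 (fully open) to 1 (shut). A call has 1 to 12 rows; each row shifts and turns the commanded pose from where the row before left it, along the tool's axes as they then stand; what a row does not reach is not made up. A row lasts 1/8 s, in which the tool goes at most 62.5 mm and 10.7 degrees, less where a joint would pass 70% of its speed; a pose out of reach is approached as far as the arm can. A call with a number of a shift or a turn outside -1 to 1 is refused whole. A call with a gripper value outside its range is refused whole. The fingers move at their own pace and stop on an object; the grip force is fixed at half the most. Time passes only in rows, so rows that do not move let the fingers close. It gives the time, the measured TCP pose, the force, the opening and the grip force at its end, in the units of the state.
- arm.get_state(): the state, without advancing time (a new reading comes with each control period).
- optics.capture(name): name is "scene" or "top"; returns a dict with "img" (420x560x3 uint8, red, green, blue), "mtx" (3x3 intrinsics, pixels), "extrinsics" (4x4, takes a point from camera to world coordinates). Camera axes: x right, y down, z forward; pixel columns grow to the right and rows downward; lengths in m; the calibration is good to about 2 mm. A picture is of the moment at which its call begins. There is no depth.
- arm.hand_in(): hands the job in; it is judged then, once.
The state is a dict: "time": time; "joint_positions": joint angles; "joint_velocities": joint speeds; "tau": joint torques, N m; "tcp_pos": TCP position; "tcp_rot": TCP orientation; "wrist_force": force on the tool from outside, world axes, zero at the start; "wrist_torque": the same for the moment, N m; "finger_gap": opening from 0.0 (shut) to 1.0 (fully open); "grip_force": force on a finger pad.
Only numpy, scipy, OpenCV 4.12 (cv2) and the standard library are available. Lean on these libraries where they do the work, as an engineer would, in place of code of your own. Each camera call takes 0.05 s, during which the arm holds its last target. There are 200 camera calls.

## Task

Take the long brush and scrub the inside of the brass cup that stands in the grey stand with at least three full up-and-down strokes, from its floor to its rim each time, then stand the brush upright in its drip tray again. After that nest every loose brass cup upright, one in another, on the cup in the stand so that all are fully seated in one straight stack, and only then slide the bolt's black grip until it stands beside the steel index rib, in line with it. Leave that cup in its seat and everything else on the table where it is.

Things in the scene. Friction and masses are not known exactly. Their poses are not given: they have to be found in the camera images.
- cup_base: brass saucer cup standing mouth up in the stand's seat. All cups are alike, 120 g: round, 54 mm tall; tapered foot 34 mm across at the underside, 50 mm at 36 mm up; then a straight-sided collar 60 mm across from 38 to 54 mm up (grip across it from above; wall 2.5 mm). Inside: floor 20 mm above the underside, 37 mm across; mouth 55 mm. Origin: centre of the underside; z points out of the mouth
- cup_a: a loose brass saucer cup, like cup_base in shape and size, same origin and axes; may be absent. Nested, its underside rests on the floor of the cup below, 20 mm higher than that cup's underside, with 1 to 2 mm of side play; its whole collar stays above the rim of the cup below
- cup_b: a loose brass saucer cup, like cup_base in shape and size, same origin and axes; may be absent. Nested, its underside rests on the floor of the cup below, 20 mm higher than that cup's underside, with 1 to 2 mm of side play; its whole collar stays above the rim of the cup below
- cup_c: a loose brass saucer cup, like cup_base in shape and size, same origin and axes; may be absent. Nested, its underside rests on the floor of the cup below, 20 mm higher than that cup's underside, with 1 to 2 mm of side play; its whole collar stays above the rim of the cup below
- cup_d: a loose brass saucer cup, like cup_base in shape and size, same origin and axes; may be absent. Nested, its underside rests on the floor of the cup below, 20 mm higher than that cup's underside, with 1 to 2 mm of side play; its whole collar stays above the rim of the cup below
- cup_e: a loose brass saucer cup, like cup_base in shape and size, same origin and axes; may be absent. Nested, its underside rests on the floor of the cup below, 20 mm higher than that cup's underside, with 1 to 2 mm of side play; its whole collar stays above the rim of the cup below
- seat (a point): centre of the stand's seat, on its base plate (8 mm above the table), where the base cup's underside rests inside a 40 mm square frame 6 mm high. Its axes are the stand's, z up: the grey plate spans x -90 to +70 mm and y +60 to -210 mm from here; a back stop (top 42 mm above the table) stands at x +43 mm; the bolt runs along y at x -50 mm
- bolt (a joint): position in m of the bolt, a steel rod sliding along the stand's y in front of the seat: grows from 0 (drawn back, rod clear of the cup) to 0.085 at most as the grip moves to the stand's +y. At 0.060 the grip is exactly in line with the index rib and the rod bars the front of the stack. It stays where left; about 1.5 N moves it
- bolt_top (a point): centre of the top of the bolt's black upright grip, 83 mm above the table; the grip is 24 mm in the stand's x, 16 mm in the stand's y and its black part is 50 mm tall; it is fixed to the rod and moves with it along the stand's y
- index_rib (a point): top centre of the steel index rib, a fixed thin upright plate (14 mm in the stand's x, 4 mm in y, top 30 mm above the table) beside the grip's path, 29 mm to the stand's -x from the grip's line: the bolt is home when the grip's y in the stand equals the rib's
- brush: a long cup brush that stands upright on its flat head in the drip tray; 154 mm tall, 80 g: bristle head 32 mm across (hard core 26 mm) from 0 to 34 mm, thin steel stem, round wooden handle 16 mm across from 84 to 154 mm. Origin: centre of the underside of the head; z runs up the handle
- brush_tip (a point): centre of the underside of the brush head (the body's origin)
- brush_grip (a point): a point on the axis of the wooden handle 125 mm above the underside of the head, where it can be gripped from above
- tray: the brush's fixed aluminium drip tray, 90 by 90 mm and 16 mm high, walls and floor 4 mm thick (82 mm square inside). Origin: centre of its underside, on the table
- pinball: a bystander: chrome ball, 27 mm, lying in a small wooden rest; the origin is the bottom of the ball at the start and turns with it
- post_cap: a bystander: red translucent post cap, 28 mm across, 23 mm tall; origin at its underside
- spinner: a bystander: orange plastic spinner plate 60 by 42 mm on a 80 mm wire, lying flat, about 6 mm thick; origin at its underside
- screwdriver: a bystander: screwdriver lying on the table; origin at its underside
- jar: a bystander: small clear jar 48 mm across, 60 mm tall; origin at its underside
- tape: a bystander: black tape roll 64 mm across, 18 mm tall, lying flat; origin at its underside

How it is judged:
By the outcome, as a careful person would: the job done as asked, in the order asked, and still so for the second after the job is handed in, with the robot touching nothing.
Of cup_a, cup_b, cup_c, cup_d, cup_e only 3 to 5 are there at a start; the rules pass over those that are not, and their reading is None.
At some moment in a run one of cup_a, cup_b, cup_c, cup_d, cup_e may be knocked a few centimetres aside while the robot is not near it.
It also fails if it takes over 210 s, if anything falls off the work surface, if the arm or the gripper's body presses on something with over 40 N, if the wrist force passes 120 N, or if a joint passes its speed limit or range.

## Working session

There is one attempt and no reset: what is moved stays moved. The work goes in short steps, Python scripts to look and compute and a tool call to move; the robot and the scene stay as the last step left them, time stands still between calls to the robot, and variables do not carry over. Pictures are saved under pics/ and viewed, at most 14 in all, crops included, and the job is handed in when it is done.

Besides the shell and the picture viewer there is one more tool, called after "Call:" by a JSON object that holds its "name" and its "arguments". send_rows: Moves the arm, as the interface text tells. Shift numbers are shares of 400 mm and turn numbers shares of 8 degrees, none past 1 either way. Its arguments: {"type":"object","properties":{"steps":{"type":"array"}},"required":["steps"]}

```bash
mkdir -p pics; ls; python3 - <<'E'
from bench import arm, optics
import cv2,numpy as np
s=arm.get_state(); print(s)
for n in("scene","top"):
    c=optics.capture(n); cv2.imwrite(f"pics/{n}0.png",c["img"][:,:,::-1]); print(n,c["mtx"].round(1).tolist(),c["extrinsics"].round(4).tolist())
E
```

```text
pics
{'time': 0.0, 'joint_positions': array([ 6.63809324e+01,  1.58799668e+01, -1.60000547e+00,  7.26497673e+01,
       -6.87221317e-04,  8.40757346e+01]), 'joint_velocities': array([ 0.0049823 , -0.05087194,  0.0569964 ,  0.07642107, -0.0176006 ,
       -0.04309039]), 'tau': array([ 2.99410613e-04, -4.45503938e+01,  2.95208269e+01,  1.63074170e-02,
       -2.50280283e-05,  2.04353121e-06]), 'tcp_pos': array([0.18967467, 0.59473322, 0.24712335]), 'tcp_rot': array([[-9.52688963e-01,  3.03945613e-01, -8.96243415e-04],
       [ 3.03946854e-01,  9.52686720e-01, -2.07949739e-03],
       [ 2.21785090e-04, -2.25352458e-03, -9.99997436e-01]]), 'wrist_force': array([-0.31585164,  0.00242404,  0.73654271]), 'wrist_torque': array([ 0.00337094, -0.01221586, -0.02940259]), 'grip_force': 0.0, 'finger_gap': 0.9969209931182216}
scene [[428.1, 0.0, 278.1], [0.0, 428.1, 217.4], [0.0, 0.0, 1.0]] [[-0.7616, 0.4672, -0.4492, 1.0107], [0.648, 0.5604, -0.5158, 0.6018], [0.0107, -0.6839, -0.7295, 0.901], [0.0, 0.0, 0.0, 1.0]]
top [[489.5, 0.0, 290.3], [0.0, 489.5, 210.1], [0.0, 0.0, 1.0]] [[0.013, -0.9968, 0.0793, 0.3886], [-0.9999, -0.0133, -0.0027, 0.009], [0.0038, -0.0792, -0.9968, 1.4122], [0.0, 0.0, 0.0, 1.0]]
```

View pics/scene0.png

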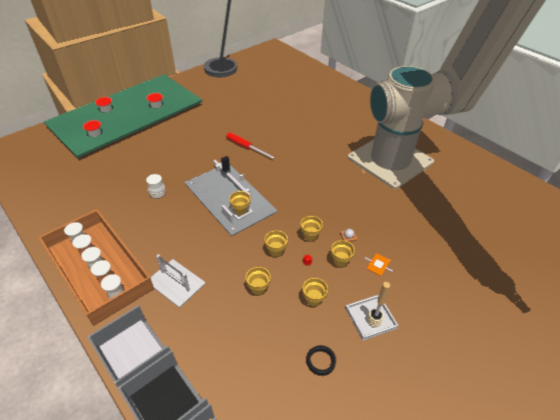

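View pics/top0.png

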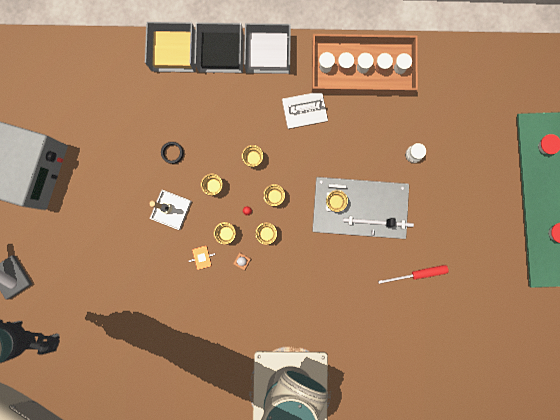

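The scene view shows five loose cups, the base cup in the stand and the brush leaning in image perspective at (378,305). In the top view the loose cups are at about (253,156), (212,185), (274,195), (225,233) and (265,233). Also in the top view: base cup (337,202), black grip (391,223), rib (373,233), tray (170,209).

```bash
cat > h.py <<'E'
from bench import arm, optics
import cv2, numpy as np
def ray(c,uv):
    d=np.linalg.inv(c["mtx"])@[uv[0],uv[1],1]; E=c["extrinsics"]; return E[:3,3],E[:3,:3]@d
def onz(c,uv,z):
    o,d=ray(c,uv); return o+d*(z-o[2])/d[2]
def proj(c,p):
    E=c["extrinsics"]; q=c["mtx"]@(E[:3,:3].T@(np.asarray(p)-E[:3,3])); return q[:2]/q[2]
def two(c1,u1,c2,u2):
    o1,d1=ray(c1,u1);o2,d2=ray(c2,u2)
    t=np.linalg.lstsq(np.c_[d1,-d2],o2-o1,rcond=None)[0]
    a,b=o1+d1*t[0],o2+d2*t[1]; return (a+b)/2,np.linalg.norm(a-b)
def blobs(m,amin=20):
    cs=cv2.findContours(m,cv2.RETR_EXTERNAL,cv2.CHAIN_APPROX_NONE)[0]
    return [k for k in cs if cv2.contourArea(k)>amin]
def gold(c):
    h=cv2.cvtColor(c["img"],cv2.COLOR_RGB2HSV)
    return cv2.morphologyEx(cv2.inRange(h,(18,110,50),(35,255,255)),cv2.MORPH_CLOSE,np.ones((3,3)))
def cups(c,z=0.046,zb=0.054):
    out=[]
    for k in blobs(gold(c),120):
        (u,v),r=cv2.minEnclosingCircle(k); x,y,w,h=cv2.boundingRect(k)
        b=(x+(w-1)/2,y+(h-1)/2); m=cv2.moments(cv2.convexHull(k)); e=(m["m10"]/m["m00"],m["m01"]/m["m00"])
        out.append((e,(w,h),onz(c,e,z)[:2].round(4),onz(c,b,z)[:2].round(4)))
    return out
def tool(dx,dy,dz=0):
    R=arm.get_state()["tcp_rot"]; return (R.T@[dx,dy,dz]/0.4).round(4)
E
python3 - <<'E'
from h import *
t=optics.capture("top"); s=optics.capture("scene")
for o in cups(t): print(np.round(o[0],1),o[1],o[2],o[3])
print("base z54",[onz(t,o[0],.054)[:2].round(4) for o in cups(t)])
# scene rim check
for o in cups(s): print("scene",np.round(o[0],1),o[1],o[2])
hs=cv2.cvtColor(t["img"],cv2.COLOR_RGB2HSV)
g=cv2.inRange(hs,(0,0,90),(180,60,255)); 
for k in blobs(g,200):
    r=cv2.minAreaRect(k)
    if 100<r[0][0]<430 and 120<r[0][1]<290: print("grey",np.round(r[0],1),np.round(r[1],1),r[2].__round__(1),[onz(t,p,.008)[:2].round(3).tolist() for p in cv2.boxPoints(r)])
for n,c in(("t",t),("s",s)):
    h=cv2.cvtColor(c["img"],cv2.COLOR_RGB2HSV)
    for k in blobs(cv2.inRange(h,(0,0,0),(180,255,45)),15):
        x=cv2.boundingRect(k)
        if x[2]<40: print("dark",n,x)
a=cv2.resize(t["img"][170:245,300:420],None,fx=5,fy=5,interpolation=cv2.INTER_CUBIC)
b=cv2.resize(t["img"][180:240,135:205],None,fx=5,fy=5,interpolation=cv2.INTER_CUBIC)
d=cv2.resize(s["img"][145:235,180:280],None,fx=3,fy=3,interpolation=cv2.INTER_CUBIC)
e=cv2.resize(s["img"][270:345,335:405],None,fx=4,fy=3,interpolation=cv2.INTER_CUBIC)
im=np.zeros((600,800,3),np.uint8)
e=cv2.resize(e,(200,225))
im[:300,:350]=b[:,:350]; im[:270,360:660]=d; im[305:305+295,:600]=a[:295]; im[300:525,600:800]=e
cv2.imwrite("pics/crop.png",im[:,:,::-1])
E
```

```text
[201.5 257.6] (18, 22) [0.3619 0.2502] [0.362  0.2502]
[265.6 233.1] (22, 22) [0.432  0.0733] [0.4309 0.0736]
[224.2 232.7] (22, 22) [0.4317 0.1887] [0.4322 0.188 ]
[336.7 200.8] (22, 21) [ 0.5253 -0.1244] [ 0.5246 -0.1239]
[273.7 194.7] (22, 22) [0.5401 0.0526] [0.5406 0.0531]
[211.3 184.2] (22, 22) [0.5674 0.2282] [0.5665 0.2277]
[252.1 155.5] (21, 22) [0.6505 0.1151] [0.6505 0.1155]
[171.4  49.3] (38, 37) [0.9561 0.3527] [0.9569 0.3526]
base z54 [array([0.362 , 0.2488]), array([0.4318, 0.0729]), array([0.4314, 0.1876]), array([ 0.5245, -0.1237]), array([0.5392, 0.0523]), array([0.5663, 0.2269]), array([0.649 , 0.1145]), array([0.9527, 0.3507])]
scene [314.3 290.8] (26, 29) [0.5726 0.2331]
scene [257.8 279.6] (25, 28) [0.6548 0.1223]
scene [342.  252.3] (24, 27) [0.4383 0.1943]
scene [275.8 242.2] (23, 27) [0.5461 0.0606]
scene [311. 227.] (23, 26) [0.4394 0.0807]
scene [239.6 201.6] (21, 24) [ 0.5283 -0.119 ]
grey [170.2 209.4] [32.5 32.1] 21.8 [[0.471, 0.41], [0.558, 0.379], [0.524, 0.291], [0.438, 0.323]]
grey [364.  207.6] [100.5  55.4] 4.3 [[0.44, -0.057], [0.6, -0.068], [0.582, -0.358], [0.422, -0.345]]
grey [415.5 152.5] [17.  21.2] 45.0 [[0.668, -0.317], [0.713, -0.361], [0.678, -0.396], [0.633, -0.352]]
dark t (31, 167, 18, 33)
dark t (46, 151, 10, 11)
dark t (201, 33, 38, 36)
dark s (307, 349, 27, 26)
dark s (222, 157, 7, 15)
```

View pics/crop.png

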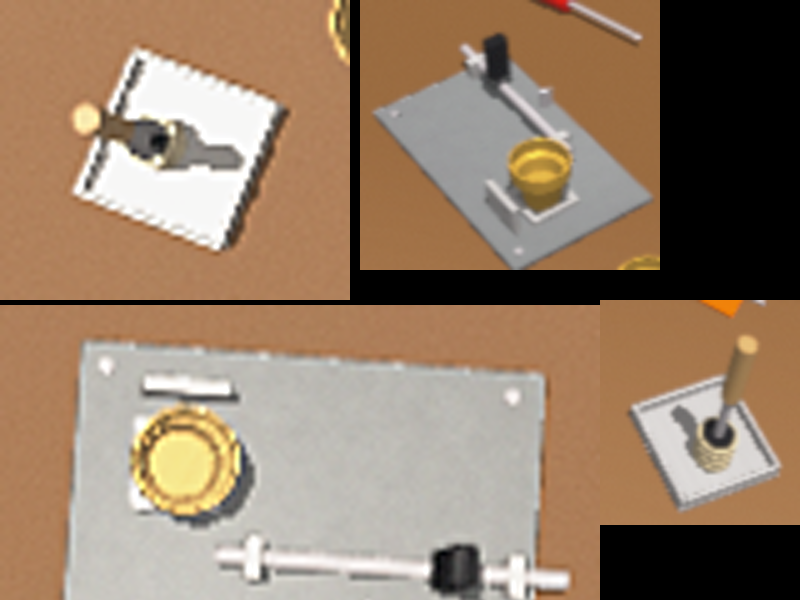

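```bash
python3 - <<'E'
from h import *
t=optics.capture("top"); s=optics.capture("scene")
print("handle",two(t,(151.6,203.2),s,(386.4,284.0)),onz(t,(151.6,203.2),.158),onz(s,(386.4,284.),.158))
print("head top",onz(t,(165.8,207.8),.038+.000))
tl=onz(t,(316.6,177.0),.008);tr=onz(t,(408.6,183.4),.008); y=(tl-tr)/np.linalg.norm(tl-tr); print("plate",tl,tr,np.linalg.norm(tl-tr))
x=np.array([y[1],-y[0],0]); print("y",y,"seat from corner",tl-.07*x-.06*y)
# tray
def e(c,k): return onz(c,k,.016)
for p in [(140,48),(285,108),(222,250),(74,190)]: print(onz(t,(135+p[0]/5-.4,180+p[1]/5-.4),.016).round(4))
# sub-pixel grip
for n,c,rng in(("t",t,(375,210,405,236)),("s",s,(215,150,240,180))):
    x0,y0,x1,y1=rng; g=cv2.cvtColor(c["img"],cv2.COLOR_RGB2GRAY)[y0:y1,x0:x1]
    k=max(blobs(cv2.inRange(g,0,60),8),key=cv2.contourArea); r=cv2.minAreaRect(k); b=cv2.boundingRect(k); print(n,r,b,(b[0]+x0,b[1]+y0))
R=arm.get_state()["tcp_rot"]; print(R.round(3).tolist(), tool(0.1,0,0),tool(0,.1,0))
cv2.imwrite("pics/grip.png",cv2.resize(np.hstack([t["img"][205:245,340:420],s["img"][150:190,195:275]]),None,fx=5,fy=5,interpolation=cv2.INTER_CUBIC)[:,:,::-1])
E
```

```text
handle (array([0.50130229, 0.36403768, 0.1543517 ]), np.float64(0.0015924612536830853)) [0.50144341 0.36235204 0.158     ] [0.50322308 0.36577526 0.158     ]
head top [0.4997758  0.35578367 0.038     ]
plate [ 0.59741846 -0.06961293  0.008     ] [ 0.58235293 -0.33594932  0.008     ] 0.26676214757185784
y [0.0564755  0.99840399 0.        ] seat from corner [ 0.52414165 -0.12556389  0.008     ]
[0.555  0.3723 0.016 ]
[0.5215 0.2882 0.016 ]
[0.4397 0.3217 0.016 ]
[0.4729 0.4072 0.016 ]
t ((15.0, 12.5), (9.0, 8.0), 90.0) (11, 8, 9, 10) (386, 218)
s ((9.5, 14.0), (14.0, 7.0), 90.0) (6, 7, 8, 15) (221, 157)
[[-0.953, 0.304, -0.0], [0.304, 0.953, -0.001], [0.0, -0.001, -1.0]] [-2.382e-01  7.600e-02 -1.000e-04] [ 7.600e-02  2.382e-01 -2.000e-04]
```

View pics/grip.png

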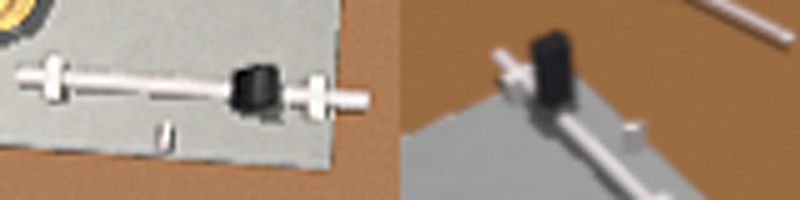

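The crops show the grip's black top (t: ~(389.5,220)) and the rib top (~(372.5,232)), and the brush upright in its tray. Numbers agree: handle top comes out at z 0.154 (expected 0.158), and the two seat estimates agree within 2 mm. Moving to the brush.

Call:
{"name": "send_rows", "arguments": {"steps": [[-0.092,-0.0313,0,0,0],[-0.092,-0.0313,0,0,0],[-0.092,-0.0313,0,0,0],[-0.092,-0.0313,0,0,0],[-0.092,-0.0313,0,0,0],[-0.092,-0.0313,0,0,0],[-0.092,-0.0313,0,0,0],[-0.092,-0.0313,0,0,0],[-0.092,-0.0313,0,0,0],[-0.092,-0.0313,0,0,0],[0,0,0,0,0],[0,0,0,0,0]]}}

```text
time: 1.8
tcp_pos: [0.5022, 0.3643, 0.2481]
tcp_rot: [[-0.953, 0.304, -0.001], [0.304, 0.953, 0.0], [0.001, -0.0, -1.0]]
wrist_force: [0.0, -0.1, -0.1]
finger_gap: 0.998
grip_force: 0.0
```

```bash
python3 - <<'E'
from h import *
st=arm.get_state();print(st["tcp_pos"],st["tcp_rot"].round(3).tolist(),st["time"])
for n in("scene","top"):
    c=optics.capture(n); print(proj(c,[.5017,.364,.158])); u,v=map(int,proj(c,[.5017,.364,.158]))
    cv2.imwrite(f"pics/b_{n}.png",cv2.resize(c["img"][v-50:v+60,u-60:u+60],None,fx=4,fy=4)[:,:,::-1])
a=cv2.imread("pics/b_scene.png")[:,:,:]; cv2.imwrite("pics/b.png",a)
E
```

```text
[0.50216124 0.36429596 0.24812885] [[-0.953, 0.304, -0.001], [0.304, 0.953, 0.0], [0.001, -0.0, -1.0]] 1.8
[386.2105909  283.06278264]
[150.96198408 203.09209156]
```

View pics/b.png

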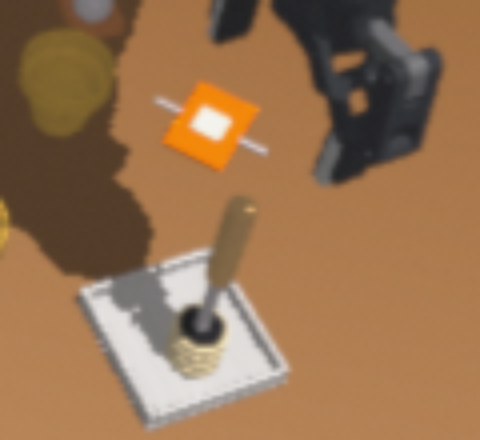

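Brush stands between the open fingers' plane, clear of them. Descend 121 mm and close.

Call:
{"name": "send_rows", "arguments": {"steps": [[0,0,0.06,0,0],[0,0,0.06,0,0],[0,0,0.06,0,0],[0,0,0.06,0,0],[0,0,0.0625,0,0],[0,0,0,0,0],[0,0,0,0,1],[0,0,0,0,1],[0,0,0,0,1],[0,0,0,0,1],[0,0,0,0,1],[0,0,0,0,1]]}}

```text
time: 3.4
tcp_pos: [0.503, 0.3644, 0.1281]
tcp_rot: [[-0.953, 0.304, 0.001], [0.304, 0.953, 0.0], [-0.001, 0.001, -1.0]]
wrist_force: [0.7, -0.9, 4.5]
finger_gap: 0.171
grip_force: 58.5
```

Call:
{"name": "send_rows", "arguments": {"steps": [[0,0,-0.04,0,1],[0,0,-0.07,0,1],[0,0,-0.07,0,1],[0,0,-0.07,0,1],[0,0,0,0,1],[0,0,0,0,1]]}}

```text
time: 4.15
tcp_pos: [0.5019, 0.364, 0.2263]
tcp_rot: [[-0.953, 0.304, -0.001], [0.304, 0.953, -0.001], [0.001, -0.001, -1.0]]
wrist_force: [-0.7, -0.3, -1.4]
finger_gap: 0.17
grip_force: 58.5
```

Call:
{"name": "send_rows", "arguments": {"steps": [[-0.0352,-0.0957,0,0,1],[-0.0352,-0.0957,0,0,1],[-0.0352,-0.0957,0,0,1],[-0.0352,-0.0957,0,0,1],[-0.0352,-0.0957,0,0,1],[-0.0352,-0.0957,0,0,1],[-0.0352,-0.0957,0,0,1],[-0.0352,-0.0957,0,0,1],[-0.0352,-0.0957,0,0,1],[-0.0352,-0.0957,0,0,1],[-0.0352,-0.0957,0,0,1],[-0.0352,-0.0957,0,0,1]]}}

```text
time: 5.65
tcp_pos: [0.5225, -0.1255, 0.2252]
tcp_rot: [[-0.953, 0.304, -0.003], [0.304, 0.953, 0.001], [0.004, 0.0, -1.0]]
wrist_force: [0.5, -0.1, -0.4]
finger_gap: 0.171
grip_force: 58.6
```

```bash
python3 - <<'E'
from h import *
st=arm.get_state();print(st["tcp_pos"],st["tcp_rot"].round(3).tolist(),st["wrist_force"])
o=[]
for n in("scene","top"):
    c=optics.capture(n); u,v=map(int,proj(c,[.5243,-.1243,.09])); print(n,u-50,v-55,proj(c,st["tcp_pos"]-[0,0,.123]))
    o.append(cv2.resize(c["img"][v-55:v+45,u-50:u+50],None,fx=4,fy=4,interpolation=cv2.INTER_CUBIC))
    for k in cups(c): print(np.round(k[0],1),k[2])
cv2.imwrite("pics/b2.png",np.hstack(o)[:,:,::-1])
E
```

```text
[ 0.5225216  -0.12550651  0.22523306] [[-0.953, 0.304, -0.003], [0.304, 0.953, 0.001], [0.004, 0.0, -1.0]] [ 0.51843537 -0.10349052 -0.36469401]
scene 188 133 [238.7817636  184.85669804]
[314.3 290.7] [0.5724 0.2329]
[257.8 279.6] [0.6549 0.1222]
[341.8 252.3] [0.4387 0.1942]
[275.8 242.2] [0.5462 0.0607]
[311. 227.] [0.4395 0.0807]
[239.4 201.6] [ 0.5286 -0.1195]
top 288 144 [339.13448066 199.7434046 ]
[201.4 257.2] [0.3627 0.2505]
[265.7 233.1] [0.4321 0.073 ]
[224.3 232.7] [0.4318 0.1884]
[273.6 194.7] [0.54   0.0526]
[211.4 184.2] [0.5673 0.2281]
[252.1 155.5] [0.6506 0.1152]
[171.5  49.3] [0.9562 0.3526]
```

View pics/b2.png

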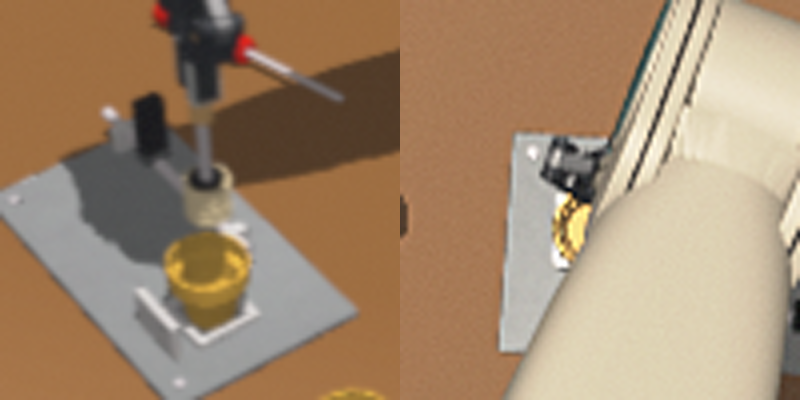

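Brush hangs straight, tip at about scene (239,185), and the cup rim centre is at (239.6,197). Both are consistent with the prediction within a pixel. Descend into the cup.

Call:
{"name": "send_rows", "arguments": {"steps": [[0,0,0,0,1],[0,0,0,0,1],[0,0,0.03,0,1],[0,0,0.03,0,1],[0,0,0.03,0,1],[0,0,0.03,0,1],[0,0,0.03,0,1],[0,0,0.01,0,1],[0,0,0,0,1]]}}

```text
time: 6.88
tcp_pos: [0.5237, -0.1247, 0.1629]
tcp_rot: [[-0.953, 0.304, -0.001], [0.304, 0.953, 0.0], [0.001, 0.0, -1.0]]
wrist_force: [-0.4, -0.0, -0.7]
finger_gap: 0.169
grip_force: 58.7
```

Call:
{"name": "send_rows", "arguments": {"steps": [[0,0,0.01,0,1],[0,0,0.01,0,1],[0,0,0,0,1],[0,0,0.005,0,1],[0,0,0,0,1],[0,0,0,0,1]]}}

```text
time: 7.62
tcp_pos: [0.5239, -0.1247, 0.1534]
tcp_rot: [[-0.953, 0.304, 0.0], [0.304, 0.953, -0.0], [-0.0, 0.0, -1.0]]
wrist_force: [0.3, 1.0, -1.1]
finger_gap: 0.172
grip_force: 58.7
```

Call:
{"name": "send_rows", "arguments": {"steps": [[0,0,0.004,0,1],[0,0,0,0,1],[0,0,0,0,1]]}}

```text
time: 8.0
tcp_pos: [0.5242, -0.1248, 0.1521]
tcp_rot: [[-0.953, 0.304, 0.001], [0.304, 0.953, -0.0], [-0.001, -0.0, -1.0]]
wrist_force: [0.1, 0.6, 2.6]
finger_gap: 0.171
grip_force: 59.2
```

Call:
{"name": "send_rows", "arguments": {"steps": [[0,0,-0.03,0,1],[0,0,-0.03,0,1],[0,0,-0.03,0,1],[0,0,0,0,1],[0,0,0,0,1]]}}

```text
time: 8.62
tcp_pos: [0.5238, -0.1246, 0.1877]
tcp_rot: [[-0.953, 0.304, -0.0], [0.304, 0.953, 0.0], [0.0, 0.0, -1.0]]
wrist_force: [-0.2, -0.2, -1.1]
finger_gap: 0.17
grip_force: 59.1
```

Floor contact was felt at TCP z 0.152 and the tip reaches rim level at 0.188. Now more strokes.

Call:
{"name": "send_rows", "arguments": {"steps": [[0,0,0.03,0,1],[0,0,0.03,0,1],[0,0,0.03,0,1],[0,0,0,0,1],[0,0,0,0,1],[0,0,0,0,1],[0,0,-0.03,0,1],[0,0,-0.03,0,1],[0,0,-0.03,0,1],[0,0,0,0,1],[0,0,0,0,1],[0,0,0,0,1]]}}

```text
time: 10.12
tcp_pos: [0.5234, -0.1245, 0.1872]
tcp_rot: [[-0.953, 0.304, -0.001], [0.304, 0.953, 0.0], [0.001, 0.0, -1.0]]
wrist_force: [0.9, -0.5, -0.5]
finger_gap: 0.171
grip_force: 58.9
```

Call:
{"name": "send_rows", "arguments": {"steps": [[0,0,0.03,0,1],[0,0,0.03,0,1],[0,0,0.03,0,1],[0,0,0,0,1],[0,0,0,0,1],[0,0,0,0,1],[0,0,-0.03,0,1],[0,0,-0.03,0,1],[0,0,-0.03,0,1],[0,0,0,0,1],[0,0,0,0,1],[0,0,0,0,1]]}}

```text
time: 11.62
tcp_pos: [0.5234, -0.1245, 0.1872]
tcp_rot: [[-0.953, 0.304, -0.001], [0.304, 0.953, 0.0], [0.001, 0.0, -1.0]]
wrist_force: [-0.7, 0.0, 0.1]
finger_gap: 0.171
grip_force: 58.8
```

Call:
{"name": "send_rows", "arguments": {"steps": [[0,0,0.03,0,1],[0,0,0.03,0,1],[0,0,0.03,0,1],[0,0,0,0,1],[0,0,0,0,1],[0,0,0,0,1],[0,0,-0.03,0,1],[0,0,-0.03,0,1],[0,0,-0.03,0,1],[0,0,0,0,1],[0,0,0,0,1],[0,0,0,0,1]]}}

```text
time: 13.12
tcp_pos: [0.5234, -0.1245, 0.1871]
tcp_rot: [[-0.953, 0.304, -0.001], [0.304, 0.953, 0.0], [0.001, 0.0, -1.0]]
wrist_force: [-0.6, -0.1, -0.9]
finger_gap: 0.177
grip_force: 58.8
```

Call:
{"name": "send_rows", "arguments": {"steps": [[0,0,0.03,0,1],[0,0,0.03,0,1],[0,0,0.03,0,1],[0,0,0,0,1],[0,0,0,0,1],[0,0,0,0,1],[0,0,-0.03,0,1],[0,0,-0.03,0,1],[0,0,-0.03,0,1],[0,0,0,0,1],[0,0,0,0,1],[0,0,0,0,1]]}}

```text
time: 14.62
tcp_pos: [0.5234, -0.1245, 0.1872]
tcp_rot: [[-0.953, 0.304, -0.001], [0.304, 0.953, 0.0], [0.001, 0.0, -1.0]]
wrist_force: [-0.4, -0.5, -1.2]
finger_gap: 0.168
grip_force: 59.1
```

Call:
{"name": "send_rows", "arguments": {"steps": [[0,0,0.03,0,1],[0,0,0.03,0,1],[0,0,0.03,0,1],[0,0,0,0,1],[0,0,0,0,1],[0,0,0,0,1]]}}

```text
time: 15.38
tcp_pos: [0.5242, -0.1248, 0.1521]
tcp_rot: [[-0.953, 0.304, 0.001], [0.304, 0.953, -0.0], [-0.001, -0.0, -1.0]]
wrist_force: [-0.2, 0.1, -0.3]
finger_gap: 0.175
grip_force: 58.9
```

Call:
{"name": "send_rows", "arguments": {"steps": [[0,0,-0.04,0,1],[0,0,-0.04,0,1],[0,0,-0.05,0,1],[0,0,-0.05,0,1],[0,0,0,0,1],[0,0,0,0,1]]}}

```text
time: 16.12
tcp_pos: [0.5238, -0.1246, 0.2239]
tcp_rot: [[-0.953, 0.304, 0.0], [0.304, 0.953, -0.0], [-0.0, 0.0, -1.0]]
wrist_force: [0.3, 0.5, -0.3]
finger_gap: 0.17
grip_force: 58.9
```

Call:
{"name": "send_rows", "arguments": {"steps": [[0.0353,0.0943,0,0,1],[0.0353,0.0943,0,0,1],[0.0353,0.0943,0,0,1],[0.0353,0.0943,0,0,1],[0.0353,0.0943,0,0,1],[0.0353,0.0943,0,0,1],[0.0353,0.0943,0,0,1],[0.0353,0.0943,0,0,1],[0.0353,0.0943,0,0,1],[0.0353,0.0943,0,0,1],[0.0353,0.0943,0,0,1],[0.0353,0.0943,0,0,1]]}}

```text
time: 17.62
tcp_pos: [0.4991, 0.359, 0.2223]
tcp_rot: [[-0.953, 0.304, -0.002], [0.304, 0.953, -0.001], [0.001, -0.002, -1.0]]
wrist_force: [0.8, 0.0, -1.1]
finger_gap: 0.17
grip_force: 58.9
```

Call:
{"name": "send_rows", "arguments": {"steps": [[0,0,0,0,1],[0,0,0.05,0,1],[0,0,0.05,0,1],[0,0,0.05,0,1],[0,0,0.05,0,1],[0,0,0.02,0,1],[0,0,0.01,0,1],[0,0,0,0,1],[0,0,0,0,1],[0,0,0,0,1]]}}

```text
time: 18.88
tcp_pos: [0.5004, 0.3583, 0.1325]
tcp_rot: [[-0.953, 0.304, 0.001], [0.304, 0.953, 0.001], [-0.001, 0.001, -1.0]]
wrist_force: [0.4, -0.7, -1.5]
finger_gap: 0.173
grip_force: 59.0
```

Call:
{"name": "send_rows", "arguments": {"steps": [[0,0,0.006,0,1],[0,0,0.003,0,1],[0,0,0.001,0,1],[0,0,0,0,1],[0,0,0,0,1],[0,0,0,0,1]]}}

```text
time: 19.62
tcp_pos: [0.5, 0.3581, 0.1278]
tcp_rot: [[-0.953, 0.304, 0.0], [0.304, 0.953, 0.0], [-0.0, 0.0, -1.0]]
wrist_force: [-0.3, -0.2, -1.0]
finger_gap: 0.174
grip_force: 59.0
```

Call:
{"name": "send_rows", "arguments": {"steps": [[0,0,0.002,0,1],[0,0,0,0,1],[0,0,0,0,1]]}}

```text
time: 20.0
tcp_pos: [0.5, 0.3581, 0.1269]
tcp_rot: [[-0.953, 0.304, -0.0], [0.304, 0.953, -0.0], [0.0, -0.0, -1.0]]
wrist_force: [0.3, -0.3, -1.6]
finger_gap: 0.174
grip_force: 59.0
```

Call:
{"name": "send_rows", "arguments": {"steps": [[0,0,0.002,0,1],[0,0,0,0,1],[0,0,0,0,1]]}}

```text
time: 20.38
tcp_pos: [0.5, 0.358, 0.1261]
tcp_rot: [[-0.953, 0.304, -0.0], [0.304, 0.953, 0.0], [0.0, 0.0, -1.0]]
wrist_force: [0.4, -0.3, -1.1]
finger_gap: 0.166
grip_force: 59.0
```

Call:
{"name": "send_rows", "arguments": {"steps": [[0,0,0.0015,0,1],[0,0,0,0,1],[0,0,0,0,1]]}}

```text
time: 20.75
tcp_pos: [0.5, 0.3581, 0.1255]
tcp_rot: [[-0.953, 0.304, -0.0], [0.304, 0.953, 0.0], [0.0, 0.0, -1.0]]
wrist_force: [-0.1, 0.4, -0.9]
finger_gap: 0.172
grip_force: 59.0
```

Call:
{"name": "send_rows", "arguments": {"steps": [[0,0,0.002,0,1],[0,0,0,0,1],[0,0,0,0,1]]}}

```text
time: 21.12
tcp_pos: [0.5001, 0.3581, 0.1249]
tcp_rot: [[-0.953, 0.304, 0.0], [0.304, 0.953, 0.0], [-0.0, 0.0, -1.0]]
wrist_force: [-0.0, 0.5, 0.0]
finger_gap: 0.17
grip_force: 59.1
```

```bash
python3 - <<'E'
from h import *
st=arm.get_state();print(st["tcp_pos"],st["wrist_force"])
c=optics.capture("scene"); u,v=map(int,proj(c,[.5,.358,.06])); print(u-40,v-50,proj(c,[.5,.358,.004]),proj(c,[.5,.358,.154]))
cv2.imwrite("pics/b3.png",cv2.resize(c["img"][v-50:v+50,u-40:u+40],None,fx=6,fy=6,interpolation=cv2.INTER_CUBIC)[:,:,::-1])
E
```

```text
[0.50012923 0.35811072 0.12485097] [-0.04498777  0.52644476  0.02067064]
336 255 [371.96400262 318.40504089] [384.14250335 281.89217058]
```

View pics/b3.png

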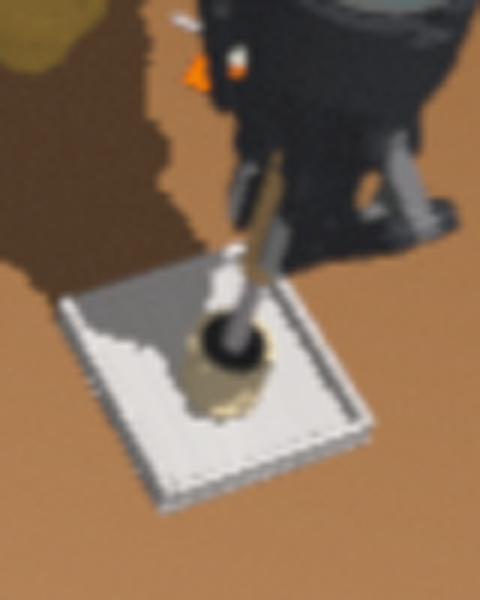

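The brush head stands on the tray floor (bottom edge at row ≈325, as predicted). The weight has come off the wrist. Release and rise.

Call:
{"name": "send_rows", "arguments": {"steps": [[0,0,0.001,0,1],[0,0,0,0,1],[0,0,0,0,0.8],[0,0,0,0,0.8],[0,0,0,0,0.5],[0,0,0,0,0],[0,0,0,0,0],[0,0,0,0,0],[0,0,-0.08,0,0],[0,0,-0.1,0,0],[0,0,-0.1,0,0],[0,0,0,0,0]]}}

```text
time: 22.68
tcp_pos: [0.5024, 0.3595, 0.2409]
tcp_rot: [[-0.953, 0.304, 0.008], [0.304, 0.953, 0.004], [-0.006, 0.006, -1.0]]
wrist_force: [0.4, -0.1, -0.9]
finger_gap: 1.001
grip_force: 0.0
```

```bash
cat > look.py <<'E'
from h import *
import sys
st=arm.get_state();p=st["tcp_pos"];print(p.round(4),st["tcp_rot"].round(3).tolist(),st["time"])
t=optics.capture("top");s=optics.capture("scene")
# fixed scene correction: silhouette-centre height in scene chosen so both views agree
for o in cups(t): print("top",np.round(o[0],1),o[1],o[2])
for o in cups(s,.040): print("scn",np.round(o[0],1),o[1],o[2])
cv2.imwrite("pics/now_s.png",s["img"][:,:,::-1]);cv2.imwrite("pics/now_t.png",t["img"][:,:,::-1])
E
python3 look.py; python3 -c "
import cv2,numpy as np
a=cv2.imread('pics/now_s.png')[140:380,180:430];b=cv2.imread('pics/now_t.png')[130:270,130:430]
im=np.zeros((600,800,3),np.uint8);im[:240,:250]=a;im[245:525,:600]=cv2.resize(b,(600,280));cv2.imwrite('pics/m.png',im)"
```

```text
[0.5024 0.3595 0.2409] [[-0.953, 0.304, 0.008], [0.304, 0.953, 0.004], [-0.006, 0.006, -1.0]] 22.675
top [201.5 257.5] (18, 22) [0.362  0.2501]
top [265.8 233.1] (21, 22) [0.4321 0.0729]
top [224.7 232.9] (22, 21) [0.4311 0.1875]
top [336.6 200.8] (22, 21) [ 0.5253 -0.1242]
top [273.6 194.7] (22, 22) [0.54   0.0526]
top [211.3 184.2] (22, 22) [0.5675 0.2283]
top [252.  155.5] (21, 22) [0.6507 0.1154]
top [171.4  49.6] (38, 36) [0.9552 0.3528]
scn [314.4 290.5] (26, 29) [0.5687 0.2299]
scn [257.8 279.5] (25, 28) [0.6523 0.1188]
scn [341.9 252.4] (24, 27) [0.4347 0.1917]
scn [275.8 242.1] (23, 27) [0.5428 0.0567]
scn [310.9 227. ] (23, 26) [0.4355 0.0771]
scn [239.6 201.6] (21, 24) [ 0.5249 -0.1241]
```

View pics/m.png

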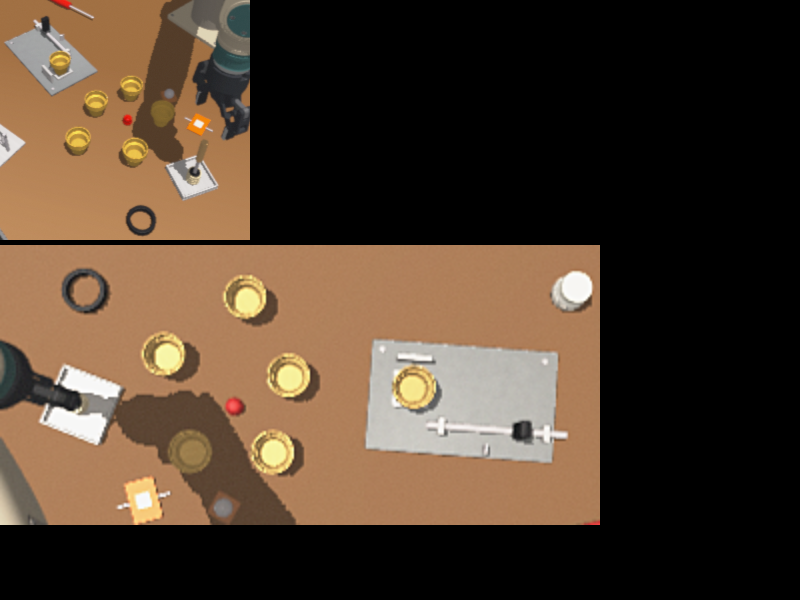

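The picture shows the brush upright in its tray and all five loose cups still in place. Going to the nearest cup.

Call:
{"name": "send_rows", "arguments": {"steps": [[-0.0432,-0.043,0,0,0],[-0.0432,-0.043,0,0,0],[-0.0432,-0.043,0,0,0],[-0.0432,-0.043,0,0,0],[-0.0432,-0.043,0,0,0],[-0.0432,-0.043,0,0,0],[0,0,0,0,0],[0,0,0,0,0],[0,0,0,0,0]]}}

```text
time: 23.9
tcp_pos: [0.5667, 0.2289, 0.2358]
tcp_rot: [[-0.953, 0.303, -0.001], [0.303, 0.953, -0.0], [0.001, -0.0, -1.0]]
wrist_force: [0.3, 1.0, 0.4]
finger_gap: 1.0
grip_force: 0.0
```

Call:
{"name": "send_rows", "arguments": {"steps": [[0,0,0.08,0,0],[0,0,0.08,0,0],[0,0,0.08,0,0],[0,0,0.08,0,0],[0,0,0.08,0,0],[0,0,0.045,0,0],[0,0,0.02,0,0],[0,0,0,0,0],[0,0,0,0,0]]}}

```text
time: 25.02
tcp_pos: [0.5685, 0.2286, 0.0516]
tcp_rot: [[-0.953, 0.304, 0.002], [0.304, 0.953, 0.001], [-0.002, 0.001, -1.0]]
wrist_force: [0.5, -0.1, 0.3]
finger_gap: 1.001
grip_force: 0.0
```

Call:
{"name": "send_rows", "arguments": {"steps": [[0,0,0,0,1],[0,0,0,0,1],[0,0,0,0,1],[0,0,0,0,1],[0,0,0,0,1]]}}

```text
time: 25.65
tcp_pos: [0.5686, 0.2286, 0.052]
tcp_rot: [[-0.953, 0.304, 0.003], [0.304, 0.953, 0.001], [-0.002, 0.001, -1.0]]
wrist_force: [-1.2, -0.6, 5.7]
finger_gap: 0.681
grip_force: 63.8
```

Call:
{"name": "send_rows", "arguments": {"steps": [[0,0,-0.04,0,1],[0,0,-0.07,0,1],[0,0,-0.07,0,1],[0,0,-0.07,0,1],[0,0,0,0,1]]}}

```text
time: 26.28
tcp_pos: [0.5697, 0.2289, 0.1537]
tcp_rot: [[-0.953, 0.304, 0.006], [0.304, 0.953, 0.002], [-0.005, 0.004, -1.0]]
wrist_force: [0.1, 0.2, -1.2]
finger_gap: 0.678
grip_force: 64.5
```

Call:
{"name": "send_rows", "arguments": {"steps": [[-0.0164,-0.0872,0,0,1],[-0.0164,-0.0872,0,0,1],[-0.0164,-0.0872,0,0,1],[-0.0164,-0.0872,0,0,1],[-0.0164,-0.0872,0,0,1],[-0.0164,-0.0872,0,0,1],[-0.0164,-0.0872,0,0,1],[-0.0164,-0.0872,0,0,1],[-0.0164,-0.0872,0,0,1],[-0.0164,-0.0872,0,0,1],[0,0,0,0,1],[0,0,0,0,1]]}}

```text
time: 27.78
tcp_pos: [0.523, -0.1234, 0.1493]
tcp_rot: [[-0.953, 0.304, -0.002], [0.304, 0.953, 0.001], [0.002, 0.001, -1.0]]
wrist_force: [0.2, -0.5, -0.6]
finger_gap: 0.679
grip_force: 64.6
```

```bash
python3 look.py; python3 - <<'E'
from h import *
c=optics.capture("scene");p=arm.get_state()["tcp_pos"]
print("under",proj(c,p-[0,0,.052]),"rim",proj(c,p+[0,0,.002]),"base rim",proj(c,[.5245,-.1237,.062]))
u,v=239,190; cv2.imwrite("pics/c1.png",cv2.resize(c["img"][v-50:v+40,u-50:u+50],None,fx=6,fy=6,interpolation=cv2.INTER_CUBIC)[:,:,::-1])
E
```

```text
[ 0.523  -0.1234  0.1493] [[-0.953, 0.304, -0.002], [0.304, 0.953, 0.001], [0.002, 0.001, -1.0]] 27.775
top [201.4 257.2] (18, 22) [0.3627 0.2505]
top [224.4 232.7] (22, 22) [0.4317 0.1884]
top [274.5 227.4] (22, 22) [0.4481 0.0489]
top [273.7 194.7] (22, 22) [0.5401 0.0525]
top [252.1 155.5] (21, 22) [0.6505 0.1152]
top [171.4  49.3] (38, 37) [0.9561 0.3527]
scn [257.8 279.4] (25, 29) [0.6521 0.1185]
scn [341.9 252.3] (24, 27) [0.4344 0.1914]
scn [275.8 242.1] (23, 27) [0.5426 0.0568]
scn [298.3 224.4] (22, 26) [0.4556 0.0481]
scn [237.5 191.9] (23, 48) [ 0.5054 -0.1603]
under [239.09166317 186.67923397] rim [237.96067823 171.73738958] base rim [239.40725783 196.0669709 ]
```

View pics/c1.png

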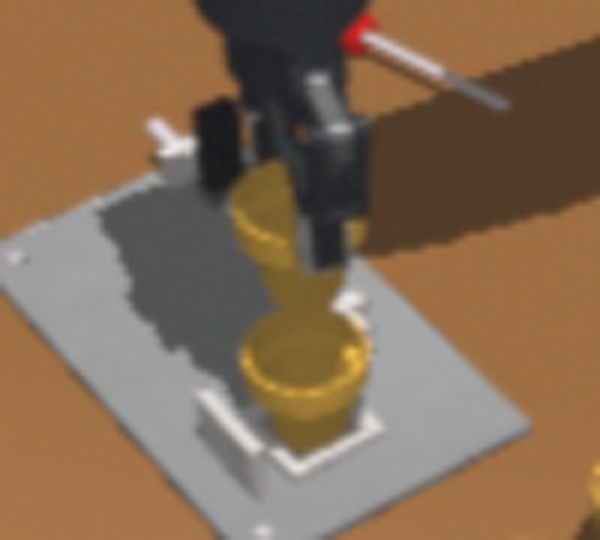

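Held cup hangs upright over the base cup. Another cup has been knocked to about (0.448, 0.049), so I'll measure again before each grasp. Lower now.

Call:
{"name": "send_rows", "arguments": {"steps": [[0,0,0.04,0,1],[0,0,0.04,0,1],[0,0,0.04,0,1],[0,0,0.03,0,1],[0,0,0,0,1],[0,0,0,0,1],[0,0,0,0,1]]}}

```text
time: 28.8
tcp_pos: [0.5245, -0.1243, 0.091]
tcp_rot: [[-0.953, 0.304, 0.001], [0.304, 0.953, -0.001], [-0.001, -0.0, -1.0]]
wrist_force: [0.5, -0.9, -0.9]
finger_gap: 0.677
grip_force: 64.7
```

Call:
{"name": "send_rows", "arguments": {"steps": [[0,0,0.012,0,1],[0,0,0.01,0,1],[0,0,0,0,1],[0,0,0,0,1],[0,0,0,0,1]]}}

```text
time: 29.42
tcp_pos: [0.5239, -0.124, 0.0816]
tcp_rot: [[-0.953, 0.304, -0.0], [0.304, 0.953, -0.0], [-0.0, -0.0, -1.0]]
wrist_force: [-0.2, 0.1, -0.9]
finger_gap: 0.678
grip_force: 64.7
```

Call:
{"name": "send_rows", "arguments": {"steps": [[0,0,0.003,0,1],[0,0,0,0,1],[0,0,0,0,0.3],[0,0,0,0,0.2],[0,0,0,0,0.1],[0,0,0,0,0],[0,0,0,0,0],[0,0,-0.05,0,0],[0,0,-0.08,0,0],[0,0,-0.08,0,0],[0,0,0,0,0]]}}

```text
time: 30.8
tcp_pos: [0.5263, -0.1249, 0.1674]
tcp_rot: [[-0.953, 0.304, 0.006], [0.304, 0.953, -0.002], [-0.006, -0.0, -1.0]]
wrist_force: [0.2, 0.4, -0.4]
finger_gap: 1.001
grip_force: 0.0
```

```bash
python3 look.py
```

```text
[ 0.5263 -0.1249  0.1674] [[-0.953, 0.304, 0.006], [0.304, 0.953, -0.002], [-0.006, -0.0, -1.0]] 30.8
top [201.4 257.2] (18, 22) [0.3627 0.2505]
top [224.3 232.6] (22, 22) [0.4319 0.1885]
top [276.3 226.2] (22, 22) [0.4516 0.0438]
top [273.6 194.7] (22, 22) [0.54   0.0526]
top [252.1 155.5] (21, 22) [0.6506 0.1152]
top [171.4  49.3] (38, 37) [0.9561 0.3528]
scn [257.8 279.5] (25, 28) [0.6523 0.1189]
scn [341.9 252.3] (24, 27) [0.4345 0.1915]
scn [275.8 242.1] (23, 27) [0.5427 0.0568]
scn [298.3 224.4] (22, 26) [0.4556 0.0482]
scn [239.5 198.3] (22, 30) [ 0.5169 -0.1352]
```

Cup 1 seated (the scene blob grew by the expected 6 px). Next: the cup at (0.540, 0.0526).

Call:
{"name": "send_rows", "arguments": {"steps": [[0.0162,0.0722,0,0,0],[0.0162,0.0722,0,0,0],[0.0162,0.0722,0,0,0],[0.0162,0.0722,0,0,0],[0.0162,0.0722,0,0,0],[0.0162,0.0722,0,0,0],[0,0,0,0,0],[0,0,0,0,0],[0,0,0.06,0,0],[0,0,0.06,0,0],[0,0,0,0,0],[0,0,0,0,0]]}}

```text
time: 32.4
tcp_pos: [0.5399, 0.0522, 0.1168]
tcp_rot: [[-0.952, 0.305, 0.0], [0.305, 0.952, -0.0], [-0.001, 0.0, -1.0]]
wrist_force: [0.3, 0.9, 0.5]
finger_gap: 1.003
grip_force: 0.0
```

Call:
{"name": "send_rows", "arguments": {"steps": [[0,0,0.06,0,0],[0,0,0.06,0,0],[0,0,0.03,0,0],[0,0,0.0135,0,0],[0,0,0,0,0],[0,0,0,0,0],[0,0,0,0,1],[0,0,0,0,1],[0,0,0,0,1],[0,0,0,0,1],[0,0,0,0,1]]}}

```text
time: 33.78
tcp_pos: [0.5403, 0.0529, 0.0522]
tcp_rot: [[-0.953, 0.304, 0.002], [0.304, 0.953, -0.0], [-0.002, 0.0, -1.0]]
wrist_force: [-1.9, 0.6, 6.6]
finger_gap: 0.686
grip_force: 63.1
```

Call:
{"name": "send_rows", "arguments": {"steps": [[0,0,-0.05,0,1],[0,0,-0.08,0,1],[0,0,-0.09,0,1],[0,0,-0.08,0,1],[0,0,0,0,1],[0,0,0,0,1]]}}

```text
time: 34.52
tcp_pos: [0.5387, 0.0529, 0.1699]
tcp_rot: [[-0.953, 0.304, -0.002], [0.304, 0.953, 0.0], [0.001, -0.0, -1.0]]
wrist_force: [-0.1, 1.2, -1.8]
finger_gap: 0.685
grip_force: 64.7
```

Call:
{"name": "send_rows", "arguments": {"steps": [[-0.0161,-0.0723,0,0,1],[-0.0161,-0.0723,0,0,1],[-0.0161,-0.0723,0,0,1],[-0.0161,-0.0723,0,0,1],[-0.0161,-0.0723,0,0,1],[-0.0161,-0.0723,0,0,1],[0,0,0,0,1],[0,0,0,0,1],[0,0,0.05,0,1],[0,0,0.05,0,1],[0,0,0,0,1],[0,0,0,0,1]]}}

```text
time: 36.02
tcp_pos: [0.5238, -0.1236, 0.1312]
tcp_rot: [[-0.953, 0.303, 0.0], [0.303, 0.953, 0.0], [-0.0, 0.0, -1.0]]
wrist_force: [-0.2, -0.8, 0.2]
finger_gap: 0.685
grip_force: 64.8
```

Call:
{"name": "send_rows", "arguments": {"steps": [[0,0,0.03,0,1],[0,0,0.03,0,1],[0,0,0.013,0,1],[0,0,0,0,1],[0,0,0,0,1],[0,0,0,0,1]]}}

```text
time: 36.78
tcp_pos: [0.5238, -0.1242, 0.102]
tcp_rot: [[-0.953, 0.304, 0.0], [0.304, 0.953, -0.0], [-0.001, 0.0, -1.0]]
wrist_force: [-0.2, 0.5, -0.9]
finger_gap: 0.685
grip_force: 64.8
```

Call:
{"name": "send_rows", "arguments": {"steps": [[0,0,0.003,0,1],[0,0,0,0,1],[0,0,0,0,0.3],[0,0,0,0,0.2],[0,0,0,0,0.1],[0,0,0,0,0],[0,0,0,0,0],[0,0,-0.05,0,0],[0,0,-0.08,0,0],[0,0,-0.08,0,0],[0,0,0,0,0]]}}

```text
time: 38.15
tcp_pos: [0.5259, -0.125, 0.1876]
tcp_rot: [[-0.953, 0.304, 0.006], [0.304, 0.953, -0.002], [-0.007, -0.0, -1.0]]
wrist_force: [0.6, -0.2, -0.3]
finger_gap: 0.998
grip_force: 0.0
```

```bash
python3 look.py
```

```text
[ 0.5259 -0.125   0.1876] [[-0.953, 0.304, 0.006], [0.304, 0.953, -0.002], [-0.007, -0.0, -1.0]] 38.15
top [201.4 257.2] (18, 22) [0.3627 0.2505]
top [224.3 232.7] (22, 22) [0.4317 0.1884]
top [276.3 226.1] (22, 21) [0.4519 0.0438]
top [252.1 155.5] (21, 22) [0.6506 0.1152]
top [171.5  49.3] (38, 37) [0.9561 0.3527]
scn [257.7 279.5] (25, 28) [0.6524 0.1187]
scn [341.8 252.3] (25, 27) [0.4348 0.1912]
scn [298.2 224.5] (22, 26) [0.4556 0.0482]
scn [239.4 195.4] (23, 35) [ 0.5101 -0.1451]
```

Stack good. Next: the knocked cup at (0.4518, 0.0438).

Call:
{"name": "send_rows", "arguments": {"steps": [[0.0499,0.0576,0,0,0],[0.0499,0.0576,0,0,0],[0.0499,0.0576,0,0,0],[0.0499,0.0576,0,0,0],[0.0499,0.0576,0,0,0],[0.0499,0.0576,0,0,0],[0,0,0,0,0],[0,0,0.06,0,0],[0,0,0.06,0,0],[0,0,0.06,0,0],[0,0,0,0,0],[0,0,0,0,0]]}}

```text
time: 39.75
tcp_pos: [0.4519, 0.0435, 0.1127]
tcp_rot: [[-0.953, 0.304, 0.0], [0.304, 0.953, -0.0], [-0.0, -0.0, -1.0]]
wrist_force: [-0.0, 0.9, 0.1]
finger_gap: 0.997
grip_force: 0.0
```

Call:
{"name": "send_rows", "arguments": {"steps": [[0,0,0.06,0,0],[0,0,0.05,0,0],[0,0,0.03,0,0],[0,0,0.0135,0,0],[0,0,0,0,0],[0,0,0,0,0],[0,0,0,0,1],[0,0,0,0,1],[0,0,0,0,1],[0,0,0,0,1],[0,0,0,0,1]]}}

```text
time: 41.12
tcp_pos: [0.4523, 0.0439, 0.0523]
tcp_rot: [[-0.953, 0.304, 0.001], [0.304, 0.953, -0.0], [-0.001, 0.0, -1.0]]
wrist_force: [-2.3, 0.4, 6.6]
finger_gap: 0.682
grip_force: 62.7
```

Call:
{"name": "send_rows", "arguments": {"steps": [[0,0,-0.05,0,1],[0,0,-0.09,0,1],[0,0,-0.1,0,1],[0,0,-0.1,0,1],[0,0,0,0,1],[0,0,0,0,1]]}}

```text
time: 41.88
tcp_pos: [0.4509, 0.044, 0.1864]
tcp_rot: [[-0.953, 0.304, -0.001], [0.304, 0.953, 0.0], [0.001, -0.0, -1.0]]
wrist_force: [-0.8, -0.2, -2.1]
finger_gap: 0.687
grip_force: 64.7
```

Call:
{"name": "send_rows", "arguments": {"steps": [[-0.0497,-0.0576,0,0,1],[-0.0497,-0.0576,0,0,1],[-0.0497,-0.0576,0,0,1],[-0.0497,-0.0576,0,0,1],[-0.0497,-0.0576,0,0,1],[-0.0497,-0.0576,0,0,1],[0,0,0,0,1],[0,0,0,0,1],[0,0,0.04,0,1],[0,0,0.04,0,1],[0,0,0,0,1],[0,0,0,0,1]]}}

```text
time: 43.38
tcp_pos: [0.523, -0.1237, 0.1549]
tcp_rot: [[-0.953, 0.304, -0.0], [0.304, 0.953, 0.0], [0.001, 0.0, -1.0]]
wrist_force: [-0.0, 0.3, -0.8]
finger_gap: 0.687
grip_force: 64.7
```

Call:
{"name": "send_rows", "arguments": {"steps": [[-0.002,0,0.03,0,1],[0,0,0.03,0,1],[0,0,0.015,0,1],[0,0,0.006,0,1],[0,0,0,0,1],[0,0,0,0,1],[0,0,0,0,1]]}}

```text
time: 44.25
tcp_pos: [0.5242, -0.1244, 0.1231]
tcp_rot: [[-0.953, 0.304, 0.001], [0.304, 0.953, -0.0], [-0.001, -0.0, -1.0]]
wrist_force: [-0.2, 0.2, -0.6]
finger_gap: 0.685
grip_force: 64.7
```

Call:
{"name": "send_rows", "arguments": {"steps": [[0,0,0.006,0,1],[0,0,0,0,1],[0,0,0,0,0.3],[0,0,0,0,0.2],[0,0,0,0,0.1],[0,0,0,0,0],[0,0,0,0,0],[0,0,-0.05,0,0],[0,0,-0.08,0,0],[0,0,-0.08,0,0],[0,0,0,0,0]]}}

```text
time: 45.62
tcp_pos: [0.5262, -0.1251, 0.2075]
tcp_rot: [[-0.953, 0.304, 0.006], [0.304, 0.953, -0.002], [-0.007, -0.0, -1.0]]
wrist_force: [0.8, 0.1, 0.2]
finger_gap: 1.001
grip_force: 0.0
```

```bash
python3 look.py
```

```text
[ 0.5262 -0.1251  0.2075] [[-0.953, 0.304, 0.006], [0.304, 0.953, -0.002], [-0.007, -0.0, -1.0]] 45.625
top [201.4 257.2] (18, 22) [0.3627 0.2505]
top [224.4 232.6] (22, 22) [0.4319 0.1883]
top [252.1 155.5] (21, 22) [0.6507 0.1151]
top [171.4  49.3] (38, 37) [0.956  0.3528]
scn [257.8 279.5] (25, 28) [0.6524 0.1188]
scn [341.9 252.3] (24, 27) [0.4346 0.1914]
scn [239.1 192.5] (24, 41) [ 0.5033 -0.1554]
```

Call:
{"name": "send_rows", "arguments": {"steps": [[-0.0149,0.0834,0,0,0],[-0.0149,0.0834,0,0,0],[-0.0149,0.0834,0,0,0],[-0.0149,0.0834,0,0,0],[-0.0149,0.0834,0,0,0],[-0.0149,0.0834,0,0,0],[-0.0149,0.0834,0,0,0],[-0.0149,0.0834,0,0,0],[0,0,0,0,0],[0,0,0.07,0,0],[0,0,0.07,0,0],[0,0,0.07,0,0]]}}

```text
time: 47.22
tcp_pos: [0.649, 0.1145, 0.1182]
tcp_rot: [[-0.952, 0.305, -0.003], [0.305, 0.952, -0.001], [0.002, -0.001, -1.0]]
wrist_force: [-0.5, -0.2, 0.2]
finger_gap: 1.0
grip_force: 0.0
```

Call:
{"name": "send_rows", "arguments": {"steps": [[0,0,0,0,0],[0,0,0,0,0],[0,0,0,0,0]]}}

```text
time: 47.6
tcp_pos: [0.6515, 0.1154, 0.1219]
tcp_rot: [[-0.953, 0.304, 0.003], [0.304, 0.953, 0.0], [-0.003, 0.001, -1.0]]
wrist_force: [-0.3, -0.6, 0.1]
finger_gap: 1.0
grip_force: 0.0
```

Down 70 mm and grip.

Call:
{"name": "send_rows", "arguments": {"steps": [[0,0,0.06,0,0],[0,0,0.06,0,0],[0,0,0.04,0,0],[0,0,0.015,0,0],[0,0,0,0,0],[0,0,0,0,0],[0,0,0,0,1],[0,0,0,0,1],[0,0,0,0,1],[0,0,0,0,1],[0,0,0,0,1]]}}

```text
time: 48.98
tcp_pos: [0.6517, 0.1156, 0.0518]
tcp_rot: [[-0.953, 0.304, 0.003], [0.304, 0.953, 0.0], [-0.003, 0.001, -1.0]]
wrist_force: [0.2, -0.2, 6.9]
finger_gap: 0.681
grip_force: 64.4
```

Call:
{"name": "send_rows", "arguments": {"steps": [[0,0,-0.05,0,1],[0,0,-0.09,0,1],[0,0,-0.13,0,1],[0,0,-0.13,0,1],[0,0,0,0,1],[0,0,0,0,1]]}}

```text
time: 49.72
tcp_pos: [0.6499, 0.1155, 0.2105]
tcp_rot: [[-0.953, 0.304, -0.0], [0.304, 0.953, -0.0], [0.0, -0.0, -1.0]]
wrist_force: [-0.5, -0.5, -2.4]
finger_gap: 0.68
grip_force: 64.7
```

Call:
{"name": "send_rows", "arguments": {"steps": [[0.0152,-0.0836,0,0,1],[0.0152,-0.0836,0,0,1],[0.0152,-0.0836,0,0,1],[0.0152,-0.0836,0,0,1],[0.0152,-0.0836,0,0,1],[0.0152,-0.0836,0,0,1],[0.0152,-0.0836,0,0,1],[0.0152,-0.0836,0,0,1],[0,0,0,0,1],[0,0,0,0,1],[0,0,0,0,1]]}}

```text
time: 51.1
tcp_pos: [0.5227, -0.1237, 0.2096]
tcp_rot: [[-0.953, 0.303, -0.001], [0.303, 0.953, 0.001], [0.001, 0.0, -1.0]]
wrist_force: [-0.0, 0.2, -0.5]
finger_gap: 0.681
grip_force: 64.8
```

Call:
{"name": "send_rows", "arguments": {"steps": [[-0.002,-0.001,0.04,0,1],[0,0,0.04,0,1],[0,0,0.04,0,1],[0,0,0.03,0,1],[0,0,0.012,0,1],[0,0,0.004,0,1],[0,0,0,0,1],[0,0,0,0,1],[0,0,0,0,1]]}}

```text
time: 52.22
tcp_pos: [0.5238, -0.1253, 0.1444]
tcp_rot: [[-0.953, 0.304, 0.001], [0.304, 0.953, -0.0], [-0.001, -0.0, -1.0]]
wrist_force: [-0.9, 0.4, -1.1]
finger_gap: 0.68
grip_force: 64.8
```

Call:
{"name": "send_rows", "arguments": {"steps": [[0,0.002,0.005,0,1],[0,0,0.004,0,1],[0,0,0,0,1],[0,0,0,0,1],[0,0,0,0,0.3],[0,0,0,0,0.2],[0,0,0,0,0.1],[0,0,0,0,0],[0,0,0,0,0],[0,0,-0.05,0,0],[0,0,-0.08,0,0],[0,0,-0.09,0,0]]}}

```text
time: 53.72
tcp_pos: [0.5232, -0.1242, 0.2287]
tcp_rot: [[-0.953, 0.304, -0.001], [0.304, 0.953, 0.0], [0.001, 0.0, -1.0]]
wrist_force: [-0.1, -1.7, 1.0]
finger_gap: 1.001
grip_force: 0.0
```

```bash
python3 look.py
```

```text
[ 0.5232 -0.1242  0.2287] [[-0.953, 0.304, -0.001], [0.304, 0.953, 0.0], [0.001, 0.0, -1.0]] 53.725
top [201.4 257.2] (18, 22) [0.3627 0.2505]
top [224.3 232.6] (22, 22) [0.4319 0.1884]
top [171.5  49.2] (38, 37) [0.9563 0.3527]
scn [341.9 252.3] (24, 27) [0.4345 0.1914]
scn [239.1 189.3] (24, 47) [ 0.4954 -0.1661]
```

Call:
{"name": "send_rows", "arguments": {"steps": [[0.0508,0.0751,0,0,0],[0.0508,0.0751,0,0,0],[0.0508,0.0751,0,0,0],[0.0508,0.0751,0,0,0],[0.0508,0.0751,0,0,0],[0.0508,0.0751,0,0,0],[0.0508,0.0751,0,0,0],[0.0508,0.0751,0,0,0],[0.0508,0.0751,0,0,0],[0,0,0,0,0],[0,0,0.07,0,0],[0,0,0.07,0,0]]}}

```text
time: 55.32
tcp_pos: [0.432, 0.1882, 0.1716]
tcp_rot: [[-0.953, 0.304, 0.001], [0.304, 0.953, -0.0], [-0.001, 0.0, -1.0]]
wrist_force: [0.2, -0.1, -0.0]
finger_gap: 1.002
grip_force: 0.0
```

Call:
{"name": "send_rows", "arguments": {"steps": [[0,0,0.07,0,0],[0,0,0.07,0,0],[0,0,0,0,0],[0,0,0,0,0],[0,0,0,0,0]]}}

```text
time: 55.95
tcp_pos: [0.4329, 0.1888, 0.1177]
tcp_rot: [[-0.953, 0.304, 0.003], [0.304, 0.953, 0.001], [-0.002, 0.001, -1.0]]
wrist_force: [0.5, 0.7, 0.2]
finger_gap: 0.999
grip_force: 0.0
```

Call:
{"name": "send_rows", "arguments": {"steps": [[0,0,0.06,0,0],[0,0,0.06,0,0],[0,0,0.03,0,0],[0,0,0.015,0,0],[0,0,0,0,0],[0,0,0,0,0],[0,0,0,0,1],[0,0,0,0,1],[0,0,0,0,1],[0,0,0,0,1],[0,0,0,0,1]]}}

```text
time: 57.32
tcp_pos: [0.4323, 0.1889, 0.0516]
tcp_rot: [[-0.953, 0.304, 0.001], [0.304, 0.953, 0.0], [-0.001, 0.001, -1.0]]
wrist_force: [-1.9, -1.0, 8.0]
finger_gap: 0.686
grip_force: 62.7
```

Call:
{"name": "send_rows", "arguments": {"steps": [[0,0,-0.05,0,1],[0,0,-0.09,0,1],[0,0,-0.13,0,1],[0,0,-0.13,0,1],[0,0,-0.05,0,1],[0,0,0,0,1],[0,0,0,0,1]]}}

```text
time: 58.2
tcp_pos: [0.4306, 0.1884, 0.2289]
tcp_rot: [[-0.953, 0.304, -0.002], [0.304, 0.953, -0.001], [0.002, -0.001, -1.0]]
wrist_force: [-0.8, -0.2, -2.0]
finger_gap: 0.683
grip_force: 64.7
```

Call:
{"name": "send_rows", "arguments": {"steps": [[-0.0508,-0.0752,0,0,1],[-0.0508,-0.0752,0,0,1],[-0.0508,-0.0752,0,0,1],[-0.0508,-0.0752,0,0,1],[-0.0508,-0.0752,0,0,1],[-0.0508,-0.0752,0,0,1],[-0.0508,-0.0752,0,0,1],[-0.0508,-0.0752,0,0,1],[-0.0508,-0.0752,0,0,1],[0,0,0,0,1],[0,0,0,0,1],[0,0,0,0,1]]}}

```text
time: 59.7
tcp_pos: [0.5227, -0.1237, 0.2294]
tcp_rot: [[-0.953, 0.303, -0.002], [0.303, 0.953, 0.001], [0.002, 0.0, -1.0]]
wrist_force: [-0.6, 0.2, -0.7]
finger_gap: 0.683
grip_force: 64.8
```

Call:
{"name": "send_rows", "arguments": {"steps": [[-0.002,0,0.04,0,1],[0,0,0.04,0,1],[0,0,0.04,0,1],[0,0,0.03,0,1],[0,0,0.012,0,1],[0,0,0.004,0,1],[0,0,0,0,1],[0,0,0,0,1],[0,0,0,0,1]]}}

```text
time: 60.82
tcp_pos: [0.5246, -0.1252, 0.1644]
tcp_rot: [[-0.953, 0.304, 0.001], [0.304, 0.953, -0.0], [-0.001, -0.0, -1.0]]
wrist_force: [0.3, 0.2, -0.8]
finger_gap: 0.687
grip_force: 64.8
```

Call:
{"name": "send_rows", "arguments": {"steps": [[0.0005,0.002,0.005,0,1],[0,0,0.004,0,1],[0,0,0,0,1],[0,0,0,0,1],[0,0,0,0,0.3],[0,0,0,0,0.2],[0,0,0,0,0.1],[0,0,0,0,0],[0,0,0,0,0],[0,0,-0.05,0,0],[0,0,-0.08,0,0],[0,0,-0.12,0,0]]}}

```text
time: 62.32
tcp_pos: [0.5232, -0.1238, 0.2598]
tcp_rot: [[-0.953, 0.304, -0.004], [0.304, 0.953, 0.001], [0.004, 0.0, -1.0]]
wrist_force: [1.4, -0.8, -0.0]
finger_gap: 0.997
grip_force: 0.0
```

```bash
python3 look.py
```

```text
[ 0.5232 -0.1238  0.2598] [[-0.953, 0.304, -0.004], [0.304, 0.953, 0.001], [0.004, 0.0, -1.0]] 62.325
top [201.4 257.2] (18, 22) [0.3627 0.2505]
top [171.5  49.2] (38, 37) [0.9562 0.3527]
scn [238.5 186. ] (26, 53) [ 0.4881 -0.1785]
```

All five cups appear seated: the stack grew 6 px each time. Step aside, with a turn to align with the stand, and measure the bolt.

Call:
{"name": "send_rows", "arguments": {"steps": [[0.05,0.075,0,0,0],[0.05,0.075,0,0,0],[0.05,0.075,0,0,0],[0.05,0.075,0,0,0],[0.05,0.075,0,0,0],[0.05,0.075,0,0,0],[0.05,0.075,0,0,0],[0,0,0,-0.9,0],[0,0,0,-0.9,0],[0,0,0,0,0],[0,0,0,0,0],[0,0,0,0,0]]}}

```text
time: 63.92
tcp_pos: [0.4548, 0.1183, 0.2602]
tcp_rot: [[-0.998, 0.059, -0.0], [0.059, 0.998, 0.0], [0.0, 0.0, -1.0]]
wrist_force: [-0.1, 0.5, -0.4]
finger_gap: 1.002
grip_force: 0.0
```

```bash
python3 look.py; python3 - <<'E'
from h import *
t=optics.capture("top");s=optics.capture("scene")
a=cv2.resize(t["img"][165:245,305:415],None,fx=5,fy=5,interpolation=cv2.INTER_CUBIC)
b=cv2.resize(s["img"][145:235,190:280],None,fx=4.4,fy=4.4,interpolation=cv2.INTER_CUBIC)[:400]
im=np.zeros((600,800,3),np.uint8); im[:400,:550]=a; im[:b.shape[0],552:552+248]=b[:,:248]
im[404:404+196,552:800]=im[404:600,552:800]
c=cv2.resize(s["img"][145:185,205:265],None,fx=4.9,fy=4.9,interpolation=cv2.INTER_CUBIC); im[403:403+c.shape[0],:c.shape[1]]=c[:600-403]
cv2.imwrite("pics/bolt.png",im[:,:,::-1])
E
```

```text
[0.4548 0.1183 0.2602] [[-0.998, 0.059, -0.0], [0.059, 0.998, 0.0], [0.0, 0.0, -1.0]] 63.925
top [339.7 199.1] (27, 25) [ 0.5301 -0.1327]
top [171.5  49.2] (38, 37) [0.9563 0.3526]
scn [238.5 186.1] (26, 53) [ 0.4883 -0.1784]
```

View pics/bolt.png

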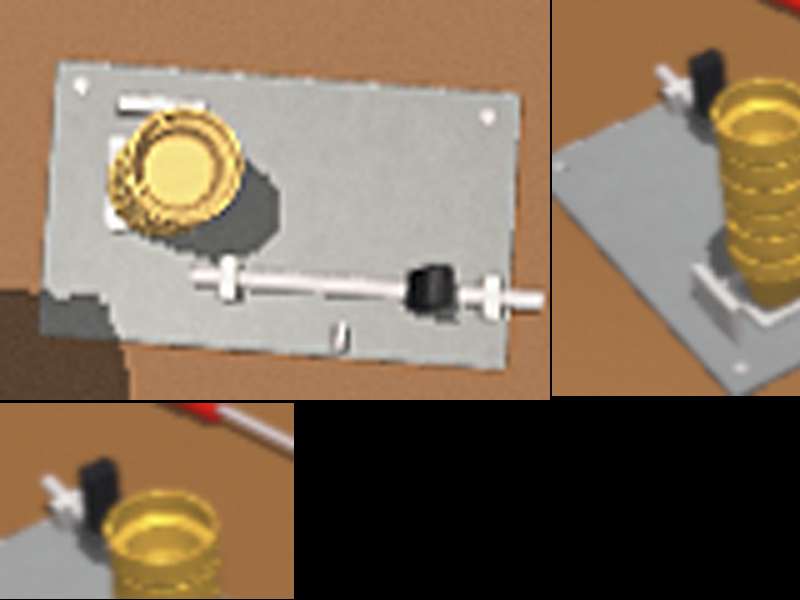

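```bash
python3 - <<'E'
from h import *
t=optics.capture("top");s=optics.capture("scene")
P=lambda x,y:(305+x/5-.4,165+y/5-.4)
tl,tr,br,bl=[onz(t,P(*q),.008) for q in((58,62),(520,92),(505,370),(40,333))]
ya=(tl-tr)+(bl-br); ya/=np.linalg.norm(ya); xa=np.array([ya[1],-ya[0],0]); ctr=(tl+tr+br+bl)/4
seat=ctr+.010*xa+.075*ya; print("ya",ya,"dims",np.linalg.norm(tl-tr),np.linalg.norm(tl-bl),"seat",seat)
S=lambda p:(round((p-seat)@xa*1e3,1),round((p-seat)@ya*1e3,1))
print("rib",[S(onz(t,P(340,y),.03)) for y in(325,336,345)])
g=cv2.cvtColor(t["img"],cv2.COLOR_RGB2GRAY)
# sub-pixel grip edges along a row band on blue-free grey
for r in range(218,227):
    row=cv2.resize(g[r:r+1,380:402],None,fx=10,fy=1,interpolation=cv2.INTER_LINEAR)[0]; i=np.where(row<75)[0]
    if len(i): a,b=(380+(i[0]+.5)/10-.5,380+(i[-1]+.5)/10-.5); print(r,round(a,1),round(b,1),"left@z33",S(onz(t,(a,r),.033)),"right@z83",S(onz(t,(b,r),.083)))
gs=cv2.cvtColor(s["img"],cv2.COLOR_RGB2GRAY); k=max(blobs((gs[145:185,210:240]<60).astype(np.uint8)*255,20),key=cv2.contourArea)+[210,145]
print("scene grip",cv2.boundingRect(k)); print("scene top",S(onz(s,(225,157.8),.083)), onz(s,(225,157.8),.083))
for y0 in(-110,-120,-130,-140,-150,-160): p=seat+xa*-.05+ya*y0*1e-3; p[2]=.083; print(y0,proj(t,p),proj(s,p),p)
E
```

```text
ya [5.90174173e-02 9.98256953e-01 4.14816992e-16] dims 0.26786128805127535 0.15718741451453663 seat [ 0.52544758 -0.1232906   0.008     ]
rib [(np.float64(-72.7), np.float64(-109.1)), (np.float64(-78.9), np.float64(-109.5)), (np.float64(-84.0), np.float64(-109.8))]
218 390.0 394.2 left@z33 (np.float64(-36.6), np.float64(-155.9)) right@z83 (np.float64(-39.7), np.float64(-156.9))
219 386.8 395.0 left@z33 (np.float64(-40.1), np.float64(-147.0)) right@z83 (np.float64(-42.3), np.float64(-159.2))
220 386.2 394.8 left@z33 (np.float64(-43.0), np.float64(-145.5)) right@z83 (np.float64(-45.0), np.float64(-159.1))
221 386.4 395.0 left@z33 (np.float64(-45.8), np.float64(-145.9)) right@z83 (np.float64(-47.7), np.float64(-159.8))
222 386.6 395.2 left@z33 (np.float64(-48.6), np.float64(-146.7)) right@z83 (np.float64(-50.4), np.float64(-160.5))
223 386.2 395.0 left@z33 (np.float64(-51.5), np.float64(-146.0)) right@z83 (np.float64(-53.1), np.float64(-160.1))
224 386.0 395.0 left@z33 (np.float64(-54.4), np.float64(-145.3)) right@z83 (np.float64(-55.9), np.float64(-160.2))
225 385.8 395.0 left@z33 (np.
[... 211 characters left out ...]
 (222, 157, 7, 15)
scene top (np.float64(-46.3), np.float64(-145.4)) [ 0.47060404 -0.26566083  0.083     ]
-110 [376.74619949 220.52088355] [232.42726242 163.44065342] [ 0.46904281 -0.23014799  0.083     ]
-120 [380.41286176 220.78583383] [230.59929669 161.69796442] [ 0.46845264 -0.24013056  0.083     ]
-130 [384.07963235 221.05079194] [228.78679615 159.97001914] [ 0.46786247 -0.25011313  0.083     ]
-140 [387.74651126 221.31575788] [226.98956537 158.25663126] [ 0.46727229 -0.2600957   0.083     ]
-150 [391.41349849 221.58073164] [225.20741218 156.55761759] [ 0.46668212 -0.27007827  0.083     ]
-160 [395.08059406 221.84571324] [223.44014766 154.87279801] [ 0.46609194 -0.28006084  0.083     ]
```

The stack is straight. The grip is at stand y ≈ -152 mm and the rib at ≈ -109.5 mm, so the bolt has to go about 43 mm. Moving above the grip.

Call:
{"name": "send_rows", "arguments": {"steps": [[-0.0087,-0.0972,0,0,0.4],[-0.0087,-0.0972,0,0,0.4],[-0.0087,-0.0972,0,0,0.4],[-0.0087,-0.0972,0,0,0.4],[-0.0087,-0.0972,0,0,0.4],[-0.0087,-0.0972,0,0,0.4],[-0.0087,-0.0972,0,0,0.4],[-0.0087,-0.0972,0,0,0.4],[-0.0087,-0.0972,0,0,0.4],[-0.0087,-0.0972,0,0,0.4],[0,0,0,0,0.4],[0,0,0,0,0.4]]}}

```text
time: 65.72
tcp_pos: [0.467, -0.2714, 0.2601]
tcp_rot: [[-0.998, 0.058, -0.001], [0.058, 0.998, 0.001], [0.001, 0.001, -1.0]]
wrist_force: [-0.6, 0.8, 0.4]
finger_gap: 0.598
grip_force: 0.0
```

Call:
{"name": "send_rows", "arguments": {"steps": [[0,0,0.08,0,0.4],[0,0,0.08,0,0.4],[0,0,0.08,0,0.4],[0,0,0.08,0,0.4],[0,0,0,0,0.4],[0,0,0,0,0.4],[0,0,0,0,0.4]]}}

```text
time: 66.6
tcp_pos: [0.4685, -0.2723, 0.1342]
tcp_rot: [[-0.998, 0.057, 0.003], [0.057, 0.998, -0.002], [-0.003, -0.002, -1.0]]
wrist_force: [0.3, -0.7, -0.0]
finger_gap: 0.6
grip_force: 0.0
```

Call:
{"name": "send_rows", "arguments": {"steps": [[0,0,0.05,0,0.4],[0,0,0.05,0,0.4],[0,0,0.05,0,0.4],[0,0,0.012,0,0.4],[0,0,0,0,0.4],[0,0,0,0,0.4],[0,0,0,0,1],[0,0,0,0,1],[0,0,0,0,1],[0,0,0,0,1],[0,0,0,0,1]]}}

```text
time: 67.97
tcp_pos: [0.4676, -0.272, 0.0681]
tcp_rot: [[-0.998, 0.058, 0.001], [0.058, 0.998, -0.001], [-0.001, -0.001, -1.0]]
wrist_force: [-0.3, 1.0, 5.3]
finger_gap: 0.176
grip_force: 59.0
```

Call:
{"name": "send_rows", "arguments": {"steps": [[0,0.015,0,0,1],[0,0.015,0,0,1],[0,0.015,0,0,1],[0,0.015,0,0,1],[0,0.015,0,0,1],[0,0.015,0,0,1],[0,0.015,0,0,1],[0,0,0,0,1],[0,0,0,0,1],[0,0,0,0,1]]}}

```text
time: 69.22
tcp_pos: [0.4701, -0.2296, 0.0681]
tcp_rot: [[-0.998, 0.057, 0.001], [0.057, 0.998, 0.0], [-0.001, 0.0, -1.0]]
wrist_force: [-1.3, 0.1, 6.9]
finger_gap: 0.175
grip_force: 59.3
```

At the target world y. Open a little, rise, step aside and check.

Call:
{"name": "send_rows", "arguments": {"steps": [[0,0,0,0,0.7],[0,0,0,0,0.6],[0,0,0,0,0.6],[0,0,0,0,0.6],[0,0,-0.06,0,0.6],[0,0,-0.1,0,0.6],[0,0,-0.12,0,0.6],[0,0,-0.12,0,0.6],[0,0,-0.09,0,0.6],[0,0,0,0,0.6]]}}

```text
time: 70.47
tcp_pos: [0.4717, -0.2311, 0.2673]
tcp_rot: [[-0.998, 0.057, 0.006], [0.057, 0.998, -0.004], [-0.007, -0.004, -1.0]]
wrist_force: [0.4, -1.3, -0.8]
finger_gap: 0.401
grip_force: 0.0
```

Call:
{"name": "send_rows", "arguments": {"steps": [[0,0.1,0,0,0.6],[0,0.1,0,0,0.6],[0,0.1,0,0,0.6],[0,0.1,0,0,0.6],[0,0.1,0,0,0.6],[0,0.1,0,0,0.6],[0,0.1,0,0,0.6],[0,0.1,0,0,0.6],[0,0.1,0,0,0.6],[0,0,0,0,0.6],[0,0,0,0,0.6]]}}

```text
time: 71.85
tcp_pos: [0.4896, 0.1293, 0.2624]
tcp_rot: [[-0.998, 0.057, -0.002], [0.057, 0.998, -0.001], [0.002, -0.001, -1.0]]
wrist_force: [-0.1, -0.1, -0.0]
finger_gap: 0.403
grip_force: 0.0
```

```bash
python3 look.py; python3 - <<'E'
from h import *
t=optics.capture("top");s=optics.capture("scene")
ya=np.array([.059,.9983,0]);xa=np.array([.9983,-.059,0]);seat=np.array([.5254,-.1233,0])
S=lambda p:((p-seat)*1e3@np.c_[xa,ya]).round(1)
g=cv2.cvtColor(t["img"],cv2.COLOR_RGB2GRAY)
for r in range(217,226):
    row=cv2.resize(g[r:r+1,362:394],None,fx=10,fy=1,interpolation=cv2.INTER_LINEAR)[0]; i=np.where(row<75)[0]
    if len(i): a,b=(362+(i[0]+.5)/10-.5,362+(i[-1]+.5)/10-.5); print(r,round(a,1),round(b,1),S(onz(t,(a,r),.033))[1]-8,S(onz(t,(b,r),.083))[1]+8)
p=seat+xa*-.079+ya*-.1095;p[2]=.03;print("rib proj",proj(t,p),proj(s,p))
a=cv2.resize(t["img"][190:245,330:410],None,fx=9,fy=9,interpolation=cv2.INTER_CUBIC); cv2.imwrite("pics/fin.png",a[:,:,::-1])
E
```

```text
[0.4896 0.1293 0.2624] [[-0.998, 0.057, -0.002], [0.057, 0.998, -0.001], [0.002, -0.001, -1.0]] 71.85
top [339.6 199.1] (27, 25) [ 0.5302 -0.1325]
top [171.4  49.4] (38, 37) [0.9558 0.3527]
scn [238.9 186.6] (24, 52) [ 0.4888 -0.1757]
217 374.0 379.0 -118.6 -107.4
218 371.8 379.2 -112.6 -108.4
219 371.4 379.0 -111.3 -108.0
220 371.4 379.2 -111.5 -108.4
221 371.6 379.6 -112.2 -110.0
222 371.2 379.4 -111.3 -109.3
223 371.0 379.4 -110.9 -109.5
224 370.6 379.2 -110.2 -109.3
225 371.4 378.4 -112.3 -107.3
rib proj [372.60716959 231.84085465] [241.61065904 173.27343974]
```

View pics/fin.png

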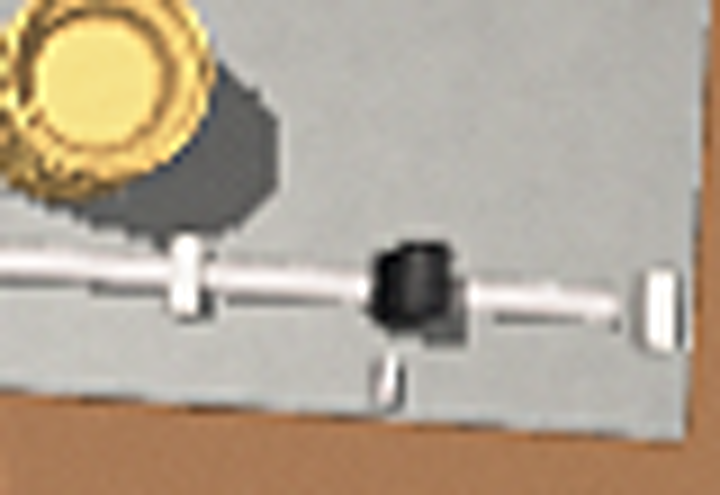

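The stack is straight and the grip stands beside the rib (bright bar at ≈(372.4,231.6)). Next I'll refine the rib's y from pixel profiles in both views.

```bash
python3 - <<'E'
from h import *
t=optics.capture("top");s=optics.capture("scene")
ya=np.array([.059,.9983,0]);xa=np.array([.9983,-.059,0]);seat=np.array([.5254,-.1233,0])
def W(x,y,z): p=seat+xa*x/1e3+ya*y/1e3; p[2]=z/1e3; return p
print("top"); print(t["img"].mean(2).astype(int)[227:237,367:380])
s0=cv2.imread("pics/scene0.png"); print("scene0 rows169-183 cols234-250"); print(s0.mean(2).astype(int)[169:184,234:250])
for y in(-108,-110,-112):
    print(y,"top z30 y±2:",proj(t,W(-79,y+2,30)).round(1),proj(t,W(-79,y-2,30)).round(1),"foot",proj(t,W(-79,y+2,8)).round(1),"ends",proj(t,W(-72,y,30)).round(1),proj(t,W(-86,y,30)).round(1),"scene near/far",[proj(s,W(x,y+d,z)).round(1).tolist() for x in(-72,-86) for d in(2,-2) for z in(30,8)])
print("now scene",s["img"].mean(2).astype(int)[169:184,234:250][:, :0].shape)
E
```

```text
top
[[187 187 183 187 194 191 136 139 148 140  85  86  86]
 [189 185 189 189 187 187 190 194 198 190 135 140 136]
 [186 188 188 185 177 180 225 184 186 186 189 191 189]
 [187 187 185 182 151 160 255 151 186 184 181 180 183]
 [184 185 187 182 129 167 255  83 188 181 179 178 180]
 [186 185 189 182 141 203 254  88 193 185 182 182 181]
 [190 187 189 181 146 216 208  89 195 186 180 187 185]
 [198 198 201 190 158 198 171  95 195 188 186 183 187]
 [168 170 177 168 152 147 123 140 198 191 189 191 193]
 [ 89  91  99 111 121 129 164 171 173 170 165 168 170]]
scene0 rows169-183 cols234-250
[[147 123 112 109 109 108 109 108 109 109 109 108 108 108 109 108]
 [159 145 124 111 110 108 108 108 109 108 109 108 108 109 108 108]
 [157 158 147 126 113 109 108 109 108 108 109 107 109 109 108 108]
 [157 159 159 150 129 114 110 109 109 110 109 108 108 109 109 108]
 [156 158 158 157 147 129 116 117 119 120 114 110 109 109 108 108]
 [157 158 157 158 158 153 156 164 155 144 124 110 109 108 109 108]
 [157 157 157 159 160 172 210 222 186 136 120 110 107 109 109 108]
 [159 158 158 158 158 154 146 147 145 133 119
[... 535 characters left out ...]
9] foot [370.1 232. ] ends [372.2 229.3] [371.9 234.3] scene near/far [[240.3, 174.8], [240.7, 180.1], [239.6, 174.1], [240.0, 179.4], [244.1, 173.0], [244.5, 178.3], [243.4, 172.3], [243.8, 177.7]]
-110 top z30 y±2: [372.1 231.8] [373.5 231.9] foot [370.8 232.1] ends [372.9 229.4] [372.6 234.3] scene near/far [[240.0, 174.4], [240.4, 179.8], [239.3, 173.7], [239.7, 179.1], [243.8, 172.6], [244.1, 178.0], [243.0, 172.0], [243.4, 177.3]]
-112 top z30 y±2: [372.8 231.9] [374.2 232. ] foot [371.5 232.1] ends [373.6 229.4] [373.3 234.4] scene near/far [[239.6, 174.1], [240.0, 179.4], [238.9, 173.4], [239.3, 178.7], [243.4, 172.3], [243.8, 177.7], [242.7, 171.6], [243.0, 177.0]]
now scene (15, 0)
```

Rib is at -109.8 mm, the grip at -110.1 by camera and -109.4 by the arm, so they are in line within 0.5 mm. One last overall look.

```bash
python3 - <<'E'
from h import *
s=optics.capture("scene"); cv2.imwrite("pics/end.png",cv2.resize(s["img"][130:390,170:430],None,fx=2.3,fy=2.3)[:,:,::-1])
E
```

```text
(no output)
```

View pics/end.png

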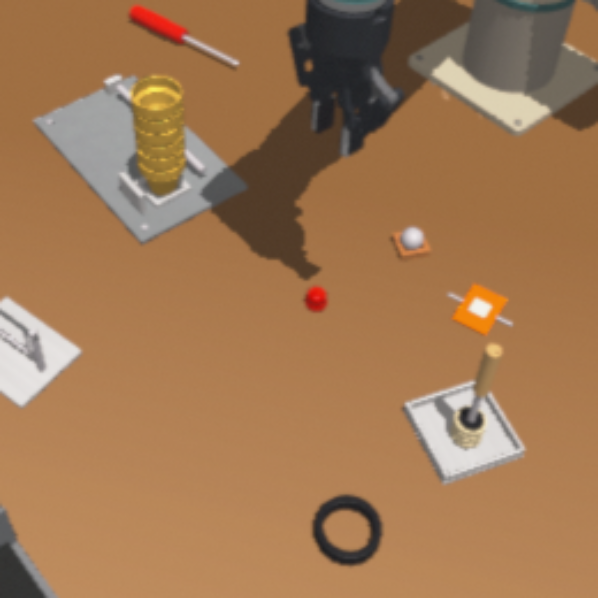

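The picture shows the brush upright in its tray, the six cups in one straight stack and the bystanders where they were, with the gripper clear of everything.

```bash
python3 -c "from bench import arm; print(arm.hand_in())"
```

```text
the job is handed in; nothing more can be done
None
```

I handed the job in at about 72 s: the base cup scrubbed with more than three full strokes, the brush upright in its tray again, all five loose cups in one straight stack, and the bolt grip within about 0.5 mm of the rib; the judge's result was not shown.

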